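# Swap the tube carriers back to their own trays

## Robot

A 6-joint arm with a two-finger parallel gripper is mounted at the origin on the work surface. World frame = base frame: x ahead of the robot, y to its left, z up, the work surface at z = 0. Lengths are in m, angles in rad, forces in N, time in s.
With the tool pointing down it reaches from about 0.275 to 0.725 m from the base axis. Payload 15.9 kg.
Tool frame: the origin (TCP) lies between the finger pads; the fingertips stand 22 mm ahead of it and the grasp point (between the pads) lies 3 mm ahead of it; x points along the fingers, y is the direction in which the jaws open and shut, and the axes are right-handed (so a half turn about x gives the same grasp; the last joint's range is limited). The gripper opens to 85 mm and grips with 20 to 120 N. Pads are 22 mm wide; open, the fingers measure 114 mm over their backs; the gripper's body (76 mm by 85 mm) begins 54 mm behind the grasp point. The pads swing forward as they close: fully open they stand 13 mm farther back than shut.
Start: joints at [-1.173, 0.213, -0.034, 1.323, 0, 1.571], TCP at [0.194, -0.461, 0.253] pointing down, gripper open.
Joint ranges: [-2.98, 2.98], [-0.74, 1.72], [-1.14, 1.35], [-2.1, 2.04], [-1.57, 1.44], [-3.14, 3.14]. Speed limits (rad/s): [1.89, 1.89, 2.39, 2.57, 3.14, 3.14].

## Interface

Orientations are given as a rotation vector (axis times angle).
In Python, from workcell import robot gives the robot as it stands.
- The arm moves only by the tool servo_tool, never from a script. Its argument "steps" is a list of rows, each a list of 2 entries, a list of its own where there are three numbers: the shift along the tool's x, y, z in mm, then the turn about the tool's x in rad. In form: [[[tx, ty, tz], spin], ...]. A call has 1 to 8 rows; each row is the pose to reach, as a shift and turn from the pose commanded when the call began, along the tool's axes at that moment; what a row does not reach only later rows make up. A row lasts 1/10 s, in which the tool goes at most 50 mm and 8.59 degrees, less where a joint would pass 70% of its speed; a pose out of reach is approached as far as the arm can. A call with a gripper value outside its range is refused whole. "grip" is the opening, from -1 (shut) to 1 (fully open), so that 0 is half open, set as the call begins (left out, the last holds). The fingers move at their own pace and stop on an object; "newtons" is the grip in N (left out, the last holds). Time passes only in rows, so rows that repeat a pose let the fingers close. It gives the time, the measured TCP pose, the force and the opening at its end, in the units of the state.
- robot.read_state(): the state, without advancing time (a new reading comes with each control period).
- robot.snapshot(name): name is "scene" or "top" or "wrist"; returns a dict with "image" (420x560x3 uint8, red, green, blue), "fx", "fy", "cx", "cy" (pixels), "dist" ([k1, k2, p1, p2, k3] as OpenCV has them; the pictures are not rectified), "R" (3x3) and "t" (3): a world point X has camera coordinates R X + t; the wrist camera has in their place "mount" (4x4, takes a point from camera to tool coordinates, whose origin is the TCP and whose axes are the tool frame's). Camera axes: x right, y down, z forward; pixel columns grow to the right and rows downward; lengths in m; the calibration is good to about 2 mm. A picture is of the moment at which its call begins: read the wrist's pose just before it. There is no depth.
- robot.close_job(): hands the job in, once; it reports no verdict.
Trained networks look in a picture, given as the dict that the camera call returned (one of the last four; its "shot" number tells which), for a name from the list of things; names that differ only in an ending like _2 or _b are one class to them, and where a whole thing is asked for, a point or a joint stands for the part that bears it (a point fixed in the world has none). Each returns a list of dicts, best first, with "score" (0 to 1); they miss things now and then, are a little off and sometimes report something else, mostly with a low value. They report only what shows in the picture. A call takes as long as a camera call.
- robot.regions_of(label, picture): "pixels" (420x560 bool, what is visible of it) and "rect" ([left, top, right, bottom] in pixels, round what is visible of it).
- robot.tip_of(label, picture): "centre" ([row, column] in pixels: a listed point, or the origin of a listed thing).
The state is a dict: "clock": time; "qpos": joint angles; "qd": joint speeds; "joint_torque": joint torques, N m; "tcp_pos": TCP position; "tool_rot": TCP orientation; "wrist_force": force on the tool from outside, world axes, zero at the start; "moment": the same for the moment, N m; "gripper_width": finger opening in m.
Only numpy, scipy, OpenCV 4.12 (cv2) and the standard library are available. Lean on these libraries where they do the work, as an engineer would, in place of code of your own. Each camera call takes 0.05 s, during which the arm holds its last target.

## Task

At this blood-sample bench all four tube carriers were put down in each other's trays: swap them round so that each carrier stands flat in the tray of the same colour as its tube caps. Each tray takes one carrier, so use the empty grey tray as the free spot on the way and leave it empty at the end; never stand a carrier on the bare bench. Keep the carriers upright, set them down gently rather than dropping them, and leave the specimen jar alone.

Things in the scene. Friction and masses are not known exactly. Their poses are not given: they have to be found in the camera images.
- rack_red_mid (a point): centre (half-way up) of the loose carrier of tubes with red caps: beige block 76 x 62 mm (x by y), 126 mm high overall, 0.26 kg, six upright tubes fixed in it, cap tops 88 mm above its underside. Above them, along the middle (own x), a dark carrying-handle bar 73 mm long, 14 mm wide (y), 14 mm high, its centre 119 mm above the underside (56 mm above this point). z up
- rack_blue_mid (a point): centre (half-way up) of the loose carrier of tubes with blue caps: beige block 76 x 62 mm (x by y), 126 mm high overall, 0.26 kg, six upright tubes fixed in it, cap tops 88 mm above its underside. Above them, along the middle (own x), a dark carrying-handle bar 73 mm long, 14 mm wide (y), 14 mm high, its centre 119 mm above the underside (56 mm above this point). z up
- rack_yellow_mid (a point): centre (half-way up) of the loose carrier of tubes with yellow caps: beige block 76 x 62 mm (x by y), 126 mm high overall, 0.26 kg, six upright tubes fixed in it, cap tops 88 mm above its underside. Above them, along the middle (own x), a dark carrying-handle bar 73 mm long, 14 mm wide (y), 14 mm high, its centre 119 mm above the underside (56 mm above this point). z up
- rack_green_mid (a point): centre (half-way up) of the loose carrier of tubes with green caps: beige block 76 x 62 mm (x by y), 126 mm high overall, 0.26 kg, six upright tubes fixed in it, cap tops 88 mm above its underside. Above them, along the middle (own x), a dark carrying-handle bar 73 mm long, 14 mm wide (y), 14 mm high, its centre 119 mm above the underside (56 mm above this point). z up
- tray_red: the red tray: fixed square bench tray 122 x 122 mm outside, 112 x 112 mm inside, rim top 22 mm and inner floor 8 mm above the bench; origin at the centre of its underside on the bench, x and y along its sides, z up. Holds one carrier
- tray_blue: the blue tray: fixed square bench tray 122 x 122 mm outside, 112 x 112 mm inside, rim top 22 mm and inner floor 8 mm above the bench; origin at the centre of its underside on the bench, x and y along its sides, z up. Holds one carrier
- tray_yellow: the yellow tray: fixed square bench tray 122 x 122 mm outside, 112 x 112 mm inside, rim top 22 mm and inner floor 8 mm above the bench; origin at the centre of its underside on the bench, x and y along its sides, z up. Holds one carrier
- tray_green: the green tray: fixed square bench tray 122 x 122 mm outside, 112 x 112 mm inside, rim top 22 mm and inner floor 8 mm above the bench; origin at the centre of its underside on the bench, x and y along its sides, z up. Holds one carrier
- tray_spare: the grey spare tray: same shape, size and origin as the coloured trays; empty at the start
- pot: bystander: loose specimen jar, white screw lid, 60 mm across and 75 mm high, origin at the centre of its underside; leave it alone

How it is judged:
By the outcome, as a careful person would: the job done as asked, in the order asked, and still so for the second after the job is handed in, with the robot touching nothing.
It also fails if it takes over 134 s, if anything falls off the work surface, if the arm or the gripper's body presses on something with over 40 N, if the wrist force passes 120 N, or if a joint passes its speed limit or range.

## Working session

There is one attempt and no reset: what is moved stays moved. The work goes in short steps, Python scripts to look and compute and a tool call to move; the robot and the scene stay as the last step left them, time stands still between calls to the robot, and variables do not carry over. Pictures are saved under pics/ and viewed, and the job is handed in when it is done.

Besides the shell and the picture viewer there is one more tool, called after ">>>" as name(argument=value, ...) on one line, values as JSON. servo_tool: Moves the arm, as the interface text tells. Its arguments: {"type":"object","properties":{"steps":{"type":"array"},"grip":{"type":"number"},"newtons":{"type":"number"}},"required":["steps"]}

```bash
ls; mkdir -p pics
python3 - <<'E'
from workcell import robot
import cv2,numpy as np
s=robot.read_state(); print(s)
for n in ("scene","top"):
    p=robot.snapshot(n); cv2.imwrite(f"pics/{n}0.png",p["image"][:,:,::-1])
    print(n,{k:p[k] for k in p if k!="image"})
E
```

```text
pics
{'clock': 0.0, 'qpos': array([-1.17300971e+00,  2.13369319e-01, -3.50491707e-02,  1.32347395e+00,
        6.44521926e-05,  1.57083231e+00]), 'qd': array([ 0.00055669, -0.00024835, -0.00077522,  0.00066985,  0.00050634,
        0.00131942]), 'joint_torque': array([ 1.24408114e-03, -6.86151981e+01,  4.87127709e+01,  1.73990690e-02,
       -1.01325893e-04,  1.21929784e-06]), 'tcp_pos': array([ 0.19359026, -0.46067562,  0.2528135 ]), 'tool_rot': array([ 2.0032659 ,  0.40487957, -2.00357943]), 'wrist_force': array([-0.65980082, -0.17176808,  0.65561911]), 'moment': array([0.00782275, 0.01491171, 0.02409693]), 'gripper_width': 0.08513849970368122}
scene {'fx': 417.92185540402863, 'fy': 417.92185540402863, 'cx': 280.728981251478, 'cy': 209.44866190370283, 'dist': array([-0.07969647,  0.        ,  0.        ,  0.        ,  0.        ]), 'R': array([[ 0.87631049,  0.48138849, -0.01857515],
       [ 0.24390992, -0.47659952, -0.84460692],
       [-0.41543696,  0.73560724, -0.5350646 ]]), 't': array([-0.47992089, -0.05385702,  1.19865773]), 'shot': 1}
top {'fx': 484.6190560066787, 'fy': 484.6190560066787, 'cx': 281.6961727990864, 'cy': 214.56341059519235, 'dist': array([-0.16803429,  0.        ,  0.        ,  0.        ,  0.        ]), 'R': array([[ 0.00525318, -0.99997494, -0.00474581],
       [-0.99829898, -0.00496868, -0.05809009],
       [ 0.05806505,  0.00504289, -0.99830006]]), 't': array([0.03177478, 0.54159506, 1.24831271]), 'shot': 2}
```

View pics/scene0.png

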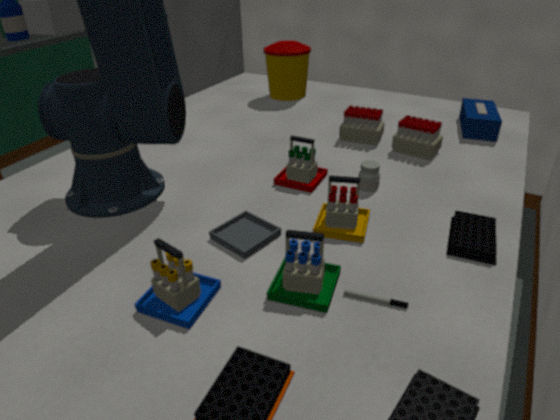

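View pics/top0.png

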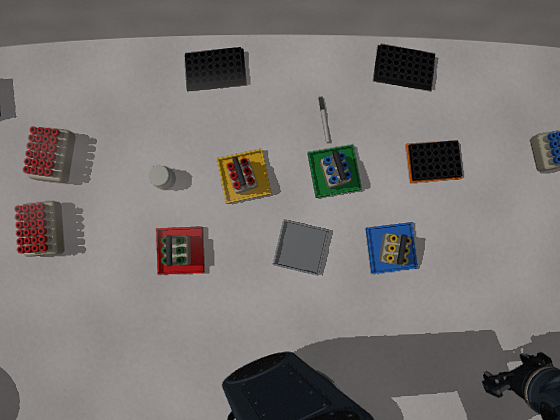

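```bash
cat > h.py <<'E'
from workcell import robot
import cv2,numpy as np
from scipy.spatial.transform import Rotation as Ro
def K(p): return np.array([[p["fx"],0,p["cx"]],[0,p["fy"],p["cy"]],[0,0,1]])
def plane(p,uv,z):
    uv=np.asarray(uv,float).reshape(-1,1,2)
    n=cv2.undistortPoints(uv,K(p),p["dist"]).reshape(-1,2)
    d=np.c_[n,np.ones(len(n))]@p["R"]; C=-p["R"].T@p["t"]
    return C+d*((z-C[2])/d[:,2])[:,None]
def proj(p,X):
    return cv2.projectPoints(np.asarray(X,float).reshape(-1,3),cv2.Rodrigues(p["R"])[0],p["t"],K(p),p["dist"])[0].reshape(-1,2)
C=["red","blue","yellow","green"]
def rc(c): return np.array([c[1],c[0]],float)
def bar(p,reg):
    # dark handle pixels -> top plane
    im=p["image"].astype(int); m=reg&(im.max(2)<75)&(im.max(2)-im.min(2)<22)
    n,l,st,_=cv2.connectedComponentsWithStats(m.astype(np.uint8))
    if n<2: return None
    k=1+np.argmax(st[1:,4]); yy,xx=np.nonzero(l==k)
    P=plane(p,np.c_[xx,yy],0.134)[:,:2]
    r=cv2.minAreaRect((P*1000).astype(np.float32))
    c,(w,h),a=r; a=a if w>h else a+90
    return np.array(c),(round(w),round(h)),(a+90)%180-90
E
python3 - <<'E'
from h import *
for n in ("top","scene"):
    p=robot.snapshot(n)
    for c in C:
        for L,z in(("rack_%s_mid"%c,.071),("tray_%s"%c,0.0)):
            r=robot.tip_of(L,p)
            for d in r[:1]: print(n,L,round(d["score"],2),np.round(d["centre"]),(plane(p,rc(d["centre"]),z)[0]*1000).round())
    for L in("tray_spare","pot"):
        for d in robot.tip_of(L,p)[:1]: print(n,L,round(d["score"],2),np.round(d["centre"]),(plane(p,rc(d["centre"]),0)[0]*1000).round())
    if n=="top":
        for c in C:
            for d in robot.regions_of("rack_%s_mid"%c,p)[:1]: print(c,d["score"],d["rect"],bar(p,d["pixels"]))
        for c in C+["spare"]:
            for d in robot.regions_of("tray_%s"%c,p)[:1]:
                yy,xx=np.nonzero(d["pixels"]); P=plane(p,np.c_[xx,yy],.022)[:,:2]*1000
                print(c,d["score"],cv2.minAreaRect(P.astype(np.float32)))
        cv2.imwrite("pics/crop.png",cv2.resize(p["image"][130:290,140:430,::-1],None,fx=2.7,fy=2.7,interpolation=cv2.INTER_CUBIC))
E
```

```text
top rack_red_mid 0.75 [174. 239.] [640. 142.  71.]
top tray_red 0.91 [249. 177.] [449. 312.   0.]
top rack_blue_mid 0.59 [169. 335.] [653. -99.  71.]
top tray_blue 0.72 [248. 389.] [ 456. -251.    0.]
top rack_yellow_mid 0.74 [248. 398.] [ 457. -259.   71.]
top tray_yellow 0.91 [176. 243.] [645. 139.   0.]
top rack_green_mid 0.62 [246. 177.] [457. 297.  71.]
top tray_green 0.69 [171. 335.] [ 660. -106.    0.]
top tray_spare 0.69 [248. 302.] [454. -19.   0.]
top pot 0.75 [178. 164.] [640. 350.   0.]
red 0.74 [226.9, 158.0, 255.6, 190.0] (array([633.37084961, 130.51193237]), (85, 48), 18.72814178466797)
blue 0.79 [318.6, 149.6, 350.8, 183.6] (array([ 649.57415771, -105.97157288]), (84, 33), 10.201180458068848)
yellow 0.95 [379.5, 232.3, 412.3, 267.1] (array([ 452.47418213, -254.45755005]), (22, 71), -9.846992492675781)
green 0.97 [163.5, 234.5, 189.6, 265.9] (array([448.73812866, 300.68414307]), (67, 32), 0.7167760133743286)
red 0.87 ((445.1238708496094, 298.9903869628906), (124.94458770751953, 127.2070083618164), 2.74056077003479)
blue 0.98 ((456.78509521484375, -252.93295288085938), 
[... 179 characters left out ...]
en 0.94 ((655.9607543945312, -102.37362670898438), (125.67782592773438, 125.38872528076172), 10.059523582458496)
spare 0.65 ((457.1773681640625, -14.261505126953125), (122.05976104736328, 122.65120697021484), 76.93929290771484)
scene tray_red 0.77 [181. 297.] [443. 292.   0.]
scene rack_blue_mid 0.86 [259. 303.] [ 657. -105.   71.]
scene tray_blue 0.86 [300. 178.] [ 458. -257.    0.]
scene rack_yellow_mid 0.63 [273. 174.] [ 460. -255.   71.]
scene tray_yellow 0.67 [224. 340.] [641. 137.   0.]
scene rack_green_mid 0.78 [159. 304.] [461. 299.  71.]
scene tray_green 0.59 [286. 301.] [ 654. -107.    0.]
scene tray_spare 0.63 [238. 246.] [464. -17.   0.]
scene pot 0.7 [184. 368.] [635. 364.   0.]
```

View pics/crop.png

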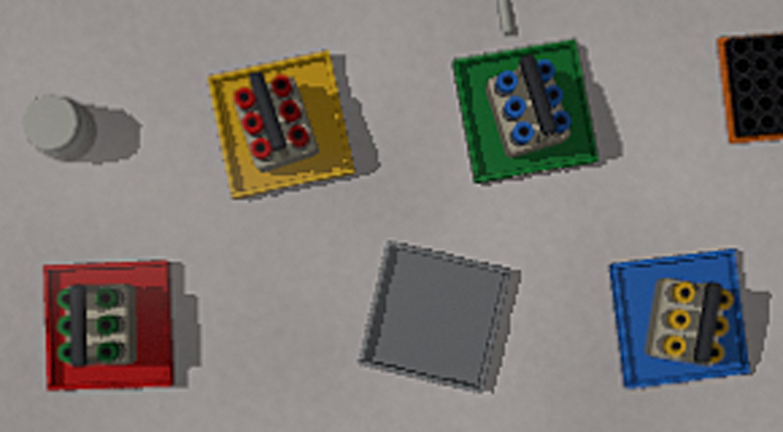

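Run:
```python
from h import *
p=robot.snapshot("top")
E={"red":[(257,74),(277,153)],"blue":[(529,58),(549,135)],"green":[(79,285),(78,365)],"yellow":[(713,283),(701,362)]}
big=cv2.resize(p["image"],None,fx=8,fy=8,interpolation=cv2.INTER_CUBIC).astype(int)
for c,e in E.items():
    uv=np.array(e)/2.7+[139.7,129.7]
    P=plane(p,uv,.130)*1000; d=P[0]-P[1]
    print(c,P[:,:2].mean(0).round(1),np.hypot(*d[:2]).round(),np.degrees(np.arctan2(d[1],d[0])).round(1))
    cu=uv.mean(0)
    m=np.zeros((420,560),bool); yy,xx=np.mgrid[:420,:560]; a,b=uv; t=(b-a)/np.linalg.norm(b-a)
    q=np.stack([xx,yy],-1)-cu; m=(abs(q@t)<19)&(abs(q@[-t[1],t[0]])<5)
    g=p["image"].astype(int)
    mm=m&(g.max(2)<70)&(g.max(2)-g.min(2)<18)
    y,x=np.nonzero(mm); P=plane(p,np.c_[x,y],.130)[:,:2]*1000
    w=cv2.minAreaRect(P.astype(np.float32)); C0=P.mean(0); v=np.linalg.svd(P-C0)[2][0]
    print("   px",len(x),C0.round(1),np.degrees(np.arctan2(v[1],v[0])).round(1)%180,w)
s=robot.read_state(); print(s["qpos"],Ro.from_rotvec(s["tool_rot"]).as_matrix().round(3))
```

```text
red [637.  137.7] 73.0 14.8
   px 185 [634.  136.4] 17.69999999999999 ((632.9874267578125, 137.96722412109375), (83.58699035644531, 21.044475555419922), 15.396947860717773)
blue [ 653.4 -103.5] 71.0 14.2
   px 213 [ 651.8 -103.3] 15.400000000000006 ((650.560546875, -105.50004577636719), (83.77124786376953, 23.760169982910156), 12.21732234954834)
green [448.5 303.4] 71.0 0.0
   px 199 [448.6 304.4] 1.4000000000000057 ((448.641357421875, 304.0572814941406), (66.89285278320312, 21.953510284423828), 0.7281259298324585)
yellow [ 453.6 -252.6] 71.0 -9.0
   px 198 [ 452.7 -253. ] 170.3 ((452.41802978515625, -254.22418212890625), (19.206823348999023, 71.10247802734375), 80.15299224853516)
[-1.17297874e+00  2.12907861e-01 -3.43791068e-02  1.32352725e+00
 -1.51331034e-05  1.57080011e+00] [[-0.     0.387 -0.922]
 [ 0.    -0.922 -0.387]
 [-1.    -0.     0.   ]]
```

```bash
cat >> h.py <<'E'
def rel(targets):
    "targets: (x,y,z mm, yaw deg of tool z, None=keep)"
    s=robot.read_state(); R=Ro.from_rotvec(s["tool_rot"]).as_matrix(); t=s["tcp_pos"]*1000
    a0=np.degrees(np.arctan2(R[1,2],R[0,2]))
    print("clk",round(s["clock"],1),"tcp",t.round(1),"zang",a0.round(1),"q",s["qpos"].round(2),"F",s["wrist_force"].round(1),"w",round(s["gripper_width"]*1000,1),"tilt",(R[2,0]).round(4))
    # ideal down frame
    a=np.radians(a0); z=np.array([np.cos(a),np.sin(a),0]); x=np.array([0,0,-1.]); y=np.cross(z,x); R=np.c_[x,y,z]
    for T in targets:
        d=(np.array(T[:3])-t)@R
        sp=0 if T[3] is None else -np.radians((T[3]-a0+180)%360-180)
        print(T,"->",d.round(1),"spin",round(sp,3))
E
python3 - <<'E'
from h import *
rel([(453.6,-253,250,-9.5),(453.6,-253,131,-9.5)])
E
```

```text
clk 1.7 tcp [ 193.7 -460.9  253.3] zang -157.2 q [-1.17  0.21 -0.03  1.32 -0.    1.57] F [-0.1  0.1  0.2] w 85.4 tilt -1.0
(453.6, -253, 250, -9.5) -> [   3.3  -91.  -320.2] spin -2.578
(453.6, -253, 131, -9.5) -> [ 122.3  -91.  -320.2] spin -2.578
```

>>> servo_tool(steps=[[[0,0,0],-0.15],[[0,0,0],-0.15]])

```text
clock: 1.9
tcp_pos: [0.1937, -0.4609, 0.2533]
tool_rot: [1.91, 0.54, -1.91]
wrist_force: [0.3, 0.3, 0.5]
gripper_width: 0.0853
```

Run:
```python
from h import *
rel([(453.6,-253,250,-9.5),(453.6,-253,131,-9.5)])
```

```text
clk 1.9 tcp [ 193.7 -460.9  253.3] zang -148.4 q [-1.17  0.21 -0.03  1.32 -0.    1.42] F [0.3 0.3 0.5] w 85.3 tilt -1.0
(453.6, -253, 250, -9.5) -> [   3.3  -41.1 -330.3] spin -2.425
(453.6, -253, 131, -9.5) -> [ 122.3  -41.1 -330.3] spin -2.425
```

>>> servo_tool(steps=[[[0,-6,-42],-0.15],[[0,-12,-84],-0.3],[[0,-18,-126],-0.45],[[0,-24,-168],-0.6],[[0,-30,-210],-0.75],[[0,-35,-252],-0.9],[[0,-39,-294],-1.05],[[3,-41,-330],-1.2]])

```text
clock: 2.7
tcp_pos: [0.4556, -0.2525, 0.2507]
tool_rot: [1.076, 1.288, -1.076]
wrist_force: [1.3, -1.0, 0.9]
gripper_width: 0.085
```

Run:
```python
from h import *
rel([(453.6,-253,250,-9.5),(453.6,-253,131,-9.5)])
```

```text
clk 2.7 tcp [ 455.6 -252.5  250.7] zang -79.7 q [-0.51  0.26  0.01  1.33  0.    0.89] F [ 1.3 -1.   0.9] w 85.0 tilt -1.0
(453.6, -253, 250, -9.5) -> [ 0.7 -2.1  0.1] spin -1.226
(453.6, -253, 131, -9.5) -> [ 1.197e+02 -2.100e+00  1.000e-01] spin -1.226
```

>>> servo_tool(steps=[[[0,0,0],-0.15],[[0,-2,0],-0.3],[[0,-2,0],-0.45],[[0,-2,0],-0.6],[[0,-2,0],-0.75],[[0,-2,0],-0.9],[[0,-2,0],-1.05],[[0,-2,0],-1.2]])

```text
clock: 3.5
tcp_pos: [0.4521, -0.2544, 0.2503]
tool_rot: [0.151, 1.566, -0.151]
wrist_force: [-0.6, -0.1, -0.1]
gripper_width: 0.0855
```

Run:
```python
from h import *
rel([(453.6,-253,250,-9.5),(453.6,-253,131,-9.5)])
p=robot.snapshot("wrist"); print(p["mount"],p["fx"],p["cx"],p["cy"])
cv2.imwrite("pics/w1.png",p["image"][:,:,::-1])
```

```text
clk 3.5 tcp [ 452.1 -254.4  250.3] zang -11.0 q [-0.51  0.25  0.01  1.33  0.   -0.32] F [-0.6 -0.1 -0.1] w 85.5 tilt -1.0
(453.6, -253, 250, -9.5) -> [0.3 1.7 1.2] spin -0.027
(453.6, -253, 131, -9.5) -> [119.3   1.7   1.2] spin -0.027
[[ 9.35392783e-04 -3.16258805e-01  9.48672490e-01 -1.21024993e-01]
 [ 9.99999546e-01  4.67230980e-04 -8.30240632e-04 -2.22378746e-04]
 [-1.80678267e-04  9.48672836e-01  3.16259098e-01 -8.03333021e-02]
 [ 0.00000000e+00  0.00000000e+00  0.00000000e+00  1.00000000e+00]] 303.69211436638074 279.17154580269755 212.40692669843
```

View pics/w1.png

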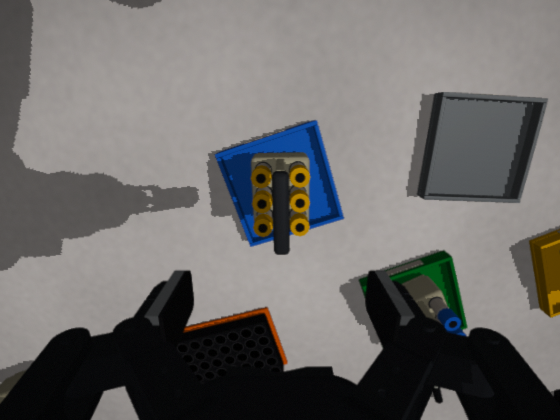

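>>> servo_tool(steps=[[[20,0.5,1],-0.01],[[45,0.5,1],-0.01],[[70,0.5,1],-0.01],[[90,0.5,1],-0.01],[[108,0.5,1],-0.01],[[119,0.5,1],-0.01],[[119,0.5,1],-0.01]])

```text
clock: 4.25
tcp_pos: [0.4525, -0.2538, 0.1302]
tool_rot: [0.148, 1.568, -0.147]
wrist_force: [-1.1, -0.5, 0.7]
gripper_width: 0.0854
```

>>> servo_tool(steps=[[[0,0,0],0],[[0,0,0],0],[[0,0,0],0],[[0,0,0],0],[[0,0,0],0],[[0,0,0],0],[[0,0,0],0],[[0,0,0],0]], grip=-1, newtons=50)

```text
clock: 5.05
tcp_pos: [0.4534, -0.2541, 0.1317]
tool_rot: [0.144, 1.565, -0.144]
wrist_force: [-0.3, 1.7, 6.4]
gripper_width: 0.0129
```

Run:
```python
from h import *
rel([(457,-15,285,-13),(457,-15,131,-13)])
p=robot.snapshot("wrist")
cv2.imwrite("pics/w2.png",p["image"][:,:,::-1])
```

```text
clk 5.0 tcp [ 453.4 -254.1  131.7] zang -10.5 q [-0.51  0.31 -0.22  1.04  0.   -0.33] F [-0.3  1.7  6.4] w 12.9 tilt -1.0
(457, -15, 285, -13) -> [-153.3  235.8  -40.2] spin 0.043
(457, -15, 131, -13) -> [  0.7 235.8 -40.2] spin 0.043
```

View pics/w2.png

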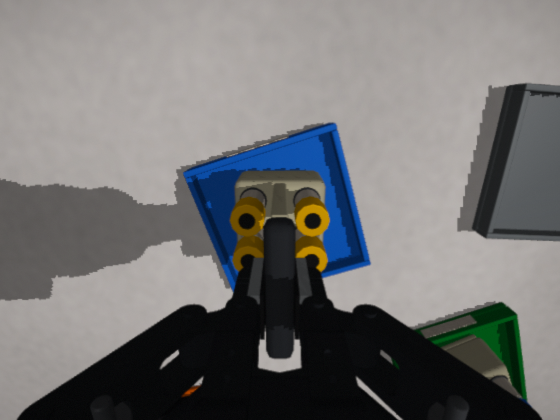

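>>> servo_tool(steps=[[[-15,0,0],0],[[-40,0,0],0],[[-60,5,-1],0],[[-70,30,-6],0],[[-70,65,-12],0.01],[[-70,105,-18],0.02],[[-70,145,-25],0.03],[[-70,180,-31],0.04]])

```text
clock: 5.9
tcp_pos: [0.4551, -0.0698, 0.2011]
tool_rot: [0.176, 1.564, -0.176]
wrist_force: [0.2, -0.2, -2.1]
gripper_width: 0.0131
```

Run:
```python
from h import *
rel([(457,-15,200,-13),(457,-15,133,-13)])
```

```text
clk 5.9 tcp [455.1 -69.8 201.1] zang -12.8 q [-0.15  0.15 -0.24  1.18  0.    0.07] F [ 0.2 -0.2 -2.1] w 13.1 tilt -1.0
(457, -15, 200, -13) -> [  1.1  53.9 -10.3] spin 0.003
(457, -15, 133, -13) -> [ 68.1  53.9 -10.3] spin 0.003
```

>>> servo_tool(steps=[[[0,30,-6],0],[[2,48,-9],0],[[12,54,-10],0],[[30,54,-10],0],[[45,54,-10],0],[[56,54,-10],0],[[62,54,-10],0],[[65,54,-10],0]])

```text
clock: 6.7
tcp_pos: [0.4576, -0.0169, 0.1358]
tool_rot: [0.176, 1.564, -0.176]
wrist_force: [0.3, -0.2, -3.1]
gripper_width: 0.0134
```

>>> servo_tool(steps=[[[1,0,0],0],[[2,0,0],0],[[3,0,0],0],[[3,0,0],0]])

```text
clock: 7.1
tcp_pos: [0.4579, -0.0166, 0.1335]
tool_rot: [0.176, 1.563, -0.176]
wrist_force: [0.7, -0.6, -2.0]
gripper_width: 0.0132
```

Run:
```python
from h import *
rel([(457,-15,200,-13),(457,-15,131,-13)])
p=robot.snapshot("scene")
cv2.imwrite("pics/s2.png",p["image"][:,:,::-1])
```

```text
clk 7.1 tcp [457.9 -16.6 133.5] zang -12.8 q [-0.04  0.19 -0.38  1.01 -0.    0.19] F [ 0.7 -0.6 -2. ] w 13.2 tilt -1.0
(457, -15, 200, -13) -> [-66.5   1.4  -1.3] spin 0.003
(457, -15, 131, -13) -> [ 2.5  1.4 -1.3] spin 0.003
```

View pics/s2.png

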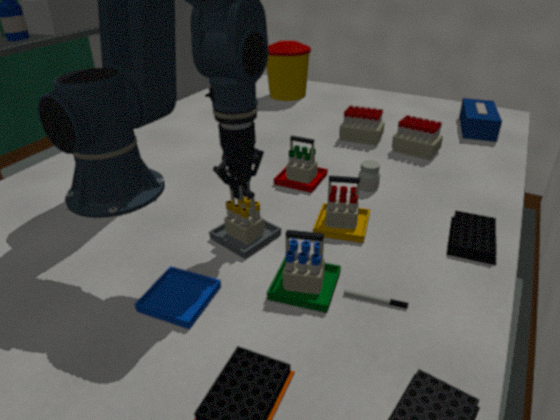

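>>> servo_tool(steps=[[[0.7,1,-1],0],[[1.4,1,-1],0],[[2,1,-1],0],[[2,1,-1],0]])

```text
clock: 7.55
tcp_pos: [0.4572, -0.0153, 0.1317]
tool_rot: [0.176, 1.563, -0.175]
wrist_force: [-1.9, 1.6, 5.0]
gripper_width: 0.0133
```

>>> servo_tool(steps=[[[0,0,0],0],[[0,0,0],0],[[0,0,0],0],[[0,0,0],0],[[-10,0,0],0],[[-40,0,0],0],[[-80,0,0],0],[[-100,0,0],0]], grip=1)

```text
clock: 8.35
tcp_pos: [0.4577, -0.0155, 0.2349]
tool_rot: [0.176, 1.56, -0.175]
wrist_force: [0.8, -0.3, -0.0]
gripper_width: 0.0855
```

Run:
```python
from h import *
rel([(653,-104,235,14.5),(653,-104,131,14.5)])
```

```text
clk 8.3 tcp [457.7 -15.5 234.9] zang -12.8 q [-0.03  0.13 -0.18  1.26 -0.    0.19] F [ 0.8 -0.3 -0. ] w 85.5 tilt -1.0
(653, -104, 235, 14.5) -> [-1.0e-01 -4.3e+01  2.1e+02] spin -0.477
(653, -104, 131, 14.5) -> [103.9 -43.  210. ] spin -0.477
```

>>> servo_tool(steps=[[[0,-7,35],-0.12],[[0,-15,75],-0.24],[[0,-23,115],-0.36],[[0,-31,155],-0.477],[[0,-39,190],-0.477],[[0,-43,210],-0.477],[[0,-43,210],-0.477]])

```text
clock: 9.05
tcp_pos: [0.6537, -0.1051, 0.2306]
tool_rot: [-0.198, 1.562, 0.198]
wrist_force: [1.0, -0.3, 0.4]
gripper_width: 0.0851
```

```bash
cat >> h.py <<'E'
def wplane(p,s,uv,z):
    R=Ro.from_rotvec(s["tool_rot"]).as_matrix(); M=p["mount"]
    Rc=R@M[:3,:3]; C=R@M[:3,3]+s["tcp_pos"]
    q={**p,"R":Rc.T,"t":-Rc.T@C}
    return plane(q,uv,z)
def wlook(name):
    s=robot.read_state(); p=robot.snapshot("wrist"); cv2.imwrite(f"pics/{name}.png",p["image"][:,:,::-1])
    import pickle; pickle.dump((s,p),open(f"pics/{name}.pkl","wb"))
E
python3 - <<'E'
from h import *
rel([(653,-104,235,14.5),(653,-104,131,14.5)]); wlook("w3")
E
```

```text
clk 9.1 tcp [ 653.7 -105.1  230.6] zang 14.5 q [-0.16  0.57  0.44  1.44 -0.   -0.41] F [ 1.  -0.3  0.4] w 85.1 tilt -1.0
(653, -104, 235, 14.5) -> [-4.4  1.2 -0.5] spin -0.001
(653, -104, 131, 14.5) -> [99.6  1.2 -0.5] spin -0.001
```

View pics/w3.png

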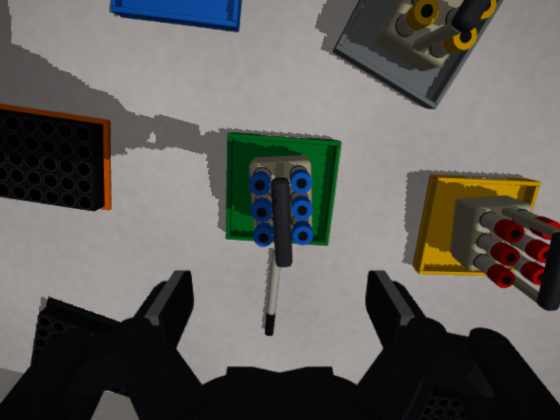

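Run:
```python
from h import *
import pickle
s,p=pickle.load(open("pics/w3.pkl","rb"))
P=wplane(p,s,[[281,180],[284,262]],.132)*1000; d=P[0]-P[1]
print(P.round(1),P.mean(0),np.hypot(*d[:2]),np.degrees(np.arctan2(d[1],d[0])))
x,y=P.mean(0)[:2]
rel([(x,y,131,16)])
```

```text
[[ 622.  -112.7  132. ]
 [ 686.6  -93.4  132. ]] [ 654.28928386 -103.0200726   132.        ] 67.35683811945027 -163.36875572176905
clk 9.1 tcp [ 652.8 -104.4  230.9] zang 14.5 q [-0.16  0.57  0.43  1.43 -0.   -0.41] F [ 0.2  0.7 -0.2] w 85.6 tilt -1.0
(np.float64(654.2892838591206), np.float64(-103.02007260254985), 131, 16) -> [99.9  1.   1.8] spin -0.027
```

>>> servo_tool(steps=[[[20,0.5,1],-0.02],[[45,1,1.5],-0.03],[[70,1,1.5],-0.03],[[88,1,1.5],-0.03],[[97,1,1.5],-0.03],[[100,1,1.5],-0.03],[[100,1,1.5],-0.03]])

```text
clock: 9.8
tcp_pos: [0.6535, -0.1025, 0.1321]
tool_rot: [-0.223, 1.559, 0.222]
wrist_force: [0.2, 0.1, 1.1]
gripper_width: 0.0856
```

>>> servo_tool(steps=[[[0,0,0],0],[[0,0,0],0],[[0,0,0],0],[[0,0,0],0],[[0,0,0],0],[[0,0,0],0],[[0,0,0],0]], grip=-1)

```text
clock: 10.5
tcp_pos: [0.6536, -0.1027, 0.1315]
tool_rot: [-0.222, 1.559, 0.222]
wrist_force: [0.5, -1.3, 2.7]
gripper_width: 0.0132
```

Run:
```python
from h import *
rel([(653,-104,200,16),(580,-180,200,10),(457,-254,200,7),(457,-254,133,7)])
```

```text
clk 10.5 tcp [ 653.6 -102.7  131.5] zang 16.2 q [-0.16  0.59  0.22  1.2  -0.   -0.44] F [ 0.5 -1.3  2.7] w 13.2 tilt -1.0
(653, -104, 200, 16) -> [-68.5  -1.1  -0.9] spin 0.004
(580, -180, 200, 10) -> [-68.5 -53.6 -92.2] spin 0.109
(457, -254, 200, 7) -> [ -68.5  -90.3 -231. ] spin 0.161
(457, -254, 133, 7) -> [  -1.5  -90.3 -231. ] spin 0.161
```

>>> servo_tool(steps=[[[-15,0,0],0],[[-40,0,0],0],[[-60,-2,-5],0],[[-70,-12,-30],0.03],[[-70,-26,-67],0.06],[[-70,-41,-105],0.09],[[-70,-56,-143],0.12],[[-70,-70,-180],0.16]])

```text
clock: 11.3
tcp_pos: [0.4986, -0.2208, 0.201]
tool_rot: [-0.096, 1.569, 0.096]
wrist_force: [-0.1, -0.7, -2.7]
gripper_width: 0.0129
```

Run:
```python
from h import *
rel([(457,-254,200,7),(457,-254,133,7)])
```

```text
clk 11.3 tcp [ 498.6 -220.8  201. ] zang 7.0 q [-0.42  0.32 -0.02  1.23  0.   -0.54] F [-0.1 -0.7 -2.7] w 12.9 tilt -1.0
(457, -254, 200, 7) -> [  1.  -27.9 -45.4] spin -0.0
(457, -254, 133, 7) -> [ 68.  -27.9 -45.4] spin -0.0
```

>>> servo_tool(steps=[[[0,-15,-25],0],[[2,-25,-41],0],[[12,-28,-45],0],[[30,-28,-45],0],[[47,-28,-45],0],[[59,-28,-45],0],[[65,-28,-45],0],[[67,-28,-45],0]])

```text
clock: 12.1
tcp_pos: [0.459, -0.2531, 0.1336]
tool_rot: [-0.097, 1.569, 0.098]
wrist_force: [-0.3, 0.4, -1.9]
gripper_width: 0.0131
```

>>> servo_tool(steps=[[[0.7,0,0],0],[[1.4,0,0],0],[[2,0,0],0],[[2,0,0],0]])

```text
clock: 12.5
tcp_pos: [0.4591, -0.2535, 0.1326]
tool_rot: [-0.097, 1.568, 0.097]
wrist_force: [0.2, 0.6, -2.4]
gripper_width: 0.013
```

Run:
```python
from h import *
rel([(457,-254,131,7)]);wlook("w4")
```

```text
clk 12.5 tcp [ 459.1 -253.5  132.6] zang 7.1 q [-0.5   0.32 -0.21  1.05  0.   -0.63] F [ 0.2  0.6 -2.4] w 13.0 tilt -1.0
(457, -254, 131, 7) -> [ 1.6 -0.2 -2.2] spin 0.001
```

View pics/w4.png

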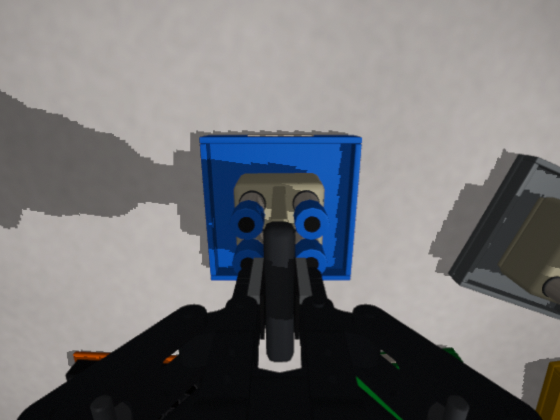

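Aligned and centred in the blue tray. Lower the last bit until contact.

>>> servo_tool(steps=[[[0.7,0,-1],0],[[1.4,0,-2],0],[[2,0,-2],0],[[2,0,-2],0]])

```text
clock: 12.95
tcp_pos: [0.4578, -0.254, 0.1314]
tool_rot: [-0.098, 1.566, 0.096]
wrist_force: [0.7, 2.4, 10.8]
gripper_width: 0.0131
```

>>> servo_tool(steps=[[[0,0,0],0],[[0,0,0],0],[[0,0,0],0],[[0,0,0],0],[[-10,0,0],0],[[-45,0,0],0],[[-90,5,0],0],[[-110,40,0],0]], grip=1)

```text
clock: 13.75
tcp_pos: [0.4531, -0.2158, 0.2442]
tool_rot: [-0.097, 1.565, 0.093]
wrist_force: [-0.0, 0.5, 0.7]
gripper_width: 0.0854
```

Run:
```python
from h import *
rel([(448.5,303.5,235,0.5)])
```

```text
clk 13.8 tcp [ 453.1 -215.8  244.2] zang 6.9 q [-0.44  0.21 -0.06  1.3  -0.   -0.56] F [-0.   0.5  0.7] w 85.4 tilt -1.0
(448.5, 303.5, 235, 0.5) -> [  9.2 516.1  57.9] spin 0.112
```

>>> servo_tool(steps=[[[0,40,5],0.02],[[0,90,10],0.04],[[0,140,16],0.06],[[0,190,21],0.08],[[0,240,27],0.1],[[0,290,32],0.11],[[0,340,38],0.112],[[0,390,44],0.112]])

```text
clock: 14.55
tcp_pos: [0.4474, 0.1784, 0.2413]
tool_rot: [-0.009, 1.57, 0.009]
wrist_force: [1.0, -0.6, -0.0]
gripper_width: 0.0855
```

Run:
```python
from h import *
rel([(448.5,303.5,235,0.5)])
```

```text
clk 14.6 tcp [447.4 178.4 241.3] zang 0.6 q [ 0.38  0.18 -0.11  1.28 -0.    0.37] F [ 1.  -0.6 -0. ] w 85.5 tilt -1.0
(448.5, 303.5, 235, 0.5) -> [  6.3 125.1   2.5] spin 0.002
```

>>> servo_tool(steps=[[[0,45,1],0],[[3,85,2],0],[[6,112,2],0],[[6,125,2],0],[[6,125,2],0]])

```text
clock: 15.05
tcp_pos: [0.4483, 0.3023, 0.2345]
tool_rot: [-0.01, 1.571, 0.01]
wrist_force: [0.2, 0.4, 0.6]
gripper_width: 0.0853
```

Run:
```python
from h import *
rel([(448.5,303.5,131,0.5)]); wlook("w5")
```

```text
clk 15.1 tcp [448.3 302.3 234.5] zang 0.7 q [0.59 0.3  0.03 1.3  0.   0.58] F [0.2 0.4 0.6] w 85.3 tilt -1.0
(448.5, 303.5, 131, 0.5) -> [103.5   1.2   0.3] spin 0.004
```

View pics/w5.png

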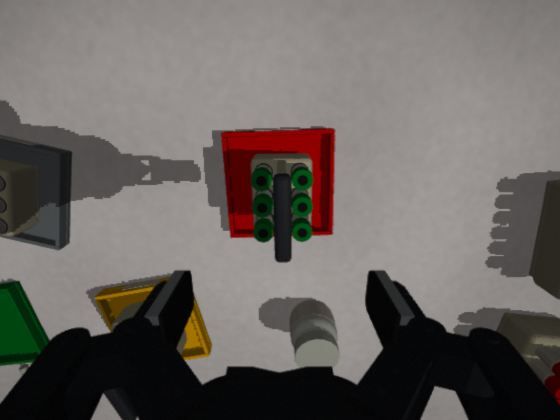

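>>> servo_tool(steps=[[[20,1,0],0],[[45,1,0],0],[[70,1,0],0],[[90,1,0],0],[[100,1,0],0],[[103,1,0],0],[[103,1,0],0]])

```text
clock: 15.8
tcp_pos: [0.4488, 0.3019, 0.132]
tool_rot: [-0.008, 1.57, 0.008]
wrist_force: [-0.2, -1.1, 0.9]
gripper_width: 0.0855
```

>>> servo_tool(steps=[[[0,0,0],0],[[0,0,0],0],[[0,0,0],0],[[0,0,0],0],[[0,0,0],0],[[0,0,0],0],[[0,0,0],0]], grip=-1)

```text
clock: 16.5
tcp_pos: [0.4485, 0.3024, 0.1314]
tool_rot: [-0.009, 1.571, 0.009]
wrist_force: [0.3, 0.6, 1.7]
gripper_width: 0.0131
```

Run:
```python
from h import *
import pickle
s,p=pickle.load(open("pics/w5.pkl","rb"))
P=wplane(p,s,[[223,131],[333,128],[231,236],[333,233]],.022)*1000; print(P.round(1),P.mean(0))
rel([(448.5,303.5,280,0.5),(553,103,280,5),(656,-103,280,10),(656,-103,133,10)])
```

```text
[[388.2 240.9  22. ]
 [383.6 358.   22. ]
 [509.3 245.1  22. ]
 [503.8 366.1  22. ]] [446.25580603 302.51008777  22.        ]
clk 16.5 tcp [448.5 302.4 131.4] zang 0.6 q [ 0.59  0.35 -0.17  1.06  0.    0.58] F [0.3 0.6 1.7] w 13.1 tilt -1.0
(448.5, 303.5, 280, 0.5) -> [-148.6    1.1    0. ] spin 0.003
(553, 103, 280, 5) -> [-148.6 -200.6  102.2] spin -0.076
(656, -103, 280, 10) -> [-148.6 -407.7  202.9] spin -0.163
(656, -103, 133, 10) -> [  -1.6 -407.7  202.9] spin -0.163
```

>>> servo_tool(steps=[[[-15,0,0],0],[[-45,0,0],0],[[-80,-3,1],0],[[-105,-20,8],0],[[-110,-52,21],0],[[-110,-90,37],0],[[-110,-130,53],-0.02],[[-110,-170,69],-0.04]])

```text
clock: 17.3
tcp_pos: [0.5195, 0.1315, 0.2411]
tool_rot: [-0.041, 1.571, 0.041]
wrist_force: [1.6, -0.4, -3.5]
gripper_width: 0.0133
```

>>> servo_tool(steps=[[[0,-38,16],-0.02],[[0,-74,36],-0.04],[[0,-108,58],-0.06],[[0,-142,80],-0.08],[[0,-175,102],-0.1],[[0,-206,121],-0.12],[[0,-226,130],-0.12],[[0,-236,134],-0.12]])

```text
clock: 18.1
tcp_pos: [0.6656, -0.0976, 0.2402]
tool_rot: [-0.133, 1.568, 0.133]
wrist_force: [0.0, 0.7, -2.7]
gripper_width: 0.0126
```

Run:
```python
from h import *
rel([(656,-103,240,11),(656,-103,133,11)]); wlook("w6")
```

```text
clk 18.1 tcp [665.6 -97.6 240.2] zang 9.7 q [-0.15  0.6   0.51  1.48 -0.   -0.32] F [ 0.   0.7 -2.7] w 12.6 tilt -1.0
(656, -103, 240, 11) -> [  0.2  -3.7 -10.3] spin -0.022
(656, -103, 133, 11) -> [107.2  -3.7 -10.3] spin -0.022
```

View pics/w6.png

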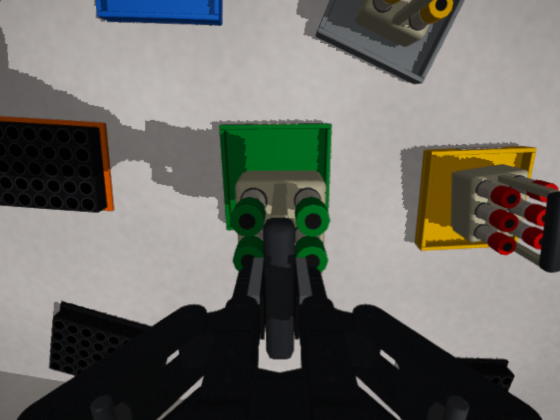

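Run:
```python
from h import *
import pickle
s,p=pickle.load(open("pics/w6.pkl","rb"))
P=wplane(p,s,[[221,126],[330,124],[227,230]],.022)*1000; print(P.round(1),(P[1]+P[2])/2)
s,p=pickle.load(open("pics/w3.pkl","rb"))
P=wplane(p,s,[[227,133],[341,140],[227,237],[327,244]],.022)*1000; print(P.round(1),P.mean(0))
```

```text
[[ 611.1 -171.5   22. ]
 [ 589.2  -55.9   22. ]
 [ 729.9 -151.    22. ]] [ 659.5538821  -103.45579729   22.        ]
[[ 610.3 -174.1   22. ]
 [ 587.1  -55.2   22. ]
 [ 727.  -150.5   22. ]
 [ 706.2  -33.8   22. ]] [ 657.65665317 -103.40602901   22.        ]
```

Green tray centre is (657,-103.5), yaw ≈11°.

>>> servo_tool(steps=[[[5,-2,-5],-0.01],[[20,-4,-9],-0.022],[[50,-4,-9],-0.022],[[75,-4,-9],-0.022],[[92,-4,-9],-0.022],[[101,-4,-9],-0.022],[[105,-4,-9],-0.022],[[106.5,-4,-9],-0.022]])

```text
clock: 18.95
tcp_pos: [0.6571, -0.1008, 0.1353]
tool_rot: [-0.152, 1.565, 0.152]
wrist_force: [0.8, -2.1, -2.3]
gripper_width: 0.0128
```

>>> servo_tool(steps=[[[0.7,0,0],0],[[1.4,0,0],0],[[2,0,0],0],[[2,0,0],0]])

```text
clock: 19.35
tcp_pos: [0.6572, -0.1013, 0.133]
tool_rot: [-0.152, 1.565, 0.152]
wrist_force: [0.4, -0.5, -3.0]
gripper_width: 0.0133
```

>>> servo_tool(steps=[[[0.7,-1,0],0],[[1.3,-2,0],0],[[1.9,-2,0],0],[[1.9,-2,0],0]])

```text
clock: 19.75
tcp_pos: [0.6576, -0.1032, 0.1314]
tool_rot: [-0.152, 1.565, 0.152]
wrist_force: [-1.8, 1.1, 3.8]
gripper_width: 0.0131
```

>>> servo_tool(steps=[[[0,0,0],0],[[0,0,0],0],[[0,0,0],0],[[0,0,0],0],[[-10,0,0],0],[[-45,0,0],0],[[-85,0,0],0],[[-105,0,0],0]], grip=1)

```text
clock: 20.55
tcp_pos: [0.6581, -0.1033, 0.2403]
tool_rot: [-0.152, 1.561, 0.151]
wrist_force: [0.7, -0.1, 0.9]
gripper_width: 0.0857
```

Run:
```python
from h import *
rel([(637,138,237,15)]); 
p=robot.snapshot("scene")
cv2.imwrite("pics/s3.png",p["image"][:,:,::-1])
```

```text
clk 20.6 tcp [ 658.1 -103.3  240.3] zang 11.1 q [-0.16  0.58  0.47  1.46 -0.   -0.35] F [ 0.7 -0.1  0.9] w 85.7 tilt -1.0
(637, 138, 237, 15) -> [  3.3 240.9  25.7] spin -0.069
```

View pics/s3.png

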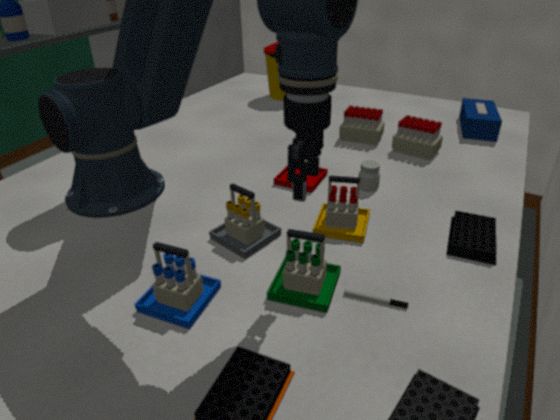

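Scene shows yellow in grey (240,220), blue in blue (178,280), green in green (303,270), all upright; red tray is empty. Next is red.

>>> servo_tool(steps=[[[0,40,4],-0.02],[[0,85,9],-0.04],[[1,130,14],-0.06],[[2,175,19],-0.069],[[3,215,23],-0.069],[[3,237,25.5],-0.069],[[3,241,25.5],-0.069],[[3,241,25.5],-0.069]])

```text
clock: 21.4
tcp_pos: [0.6361, 0.1386, 0.2332]
tool_rot: [-0.207, 1.561, 0.207]
wrist_force: [-0.3, -0.2, 1.0]
gripper_width: 0.0854
```

Run:
```python
from h import *
rel([(637,138,131,15)]);wlook("w7")
```

```text
clk 21.4 tcp [636.1 138.6 233.2] zang 15.1 q [ 0.21  0.55  0.4   1.42 -0.   -0.05] F [-0.3 -0.2  1. ] w 85.4 tilt -1.0
(637, 138, 131, 15) -> [102.2  -0.8   0.7] spin 0.001
```

View pics/w7.png

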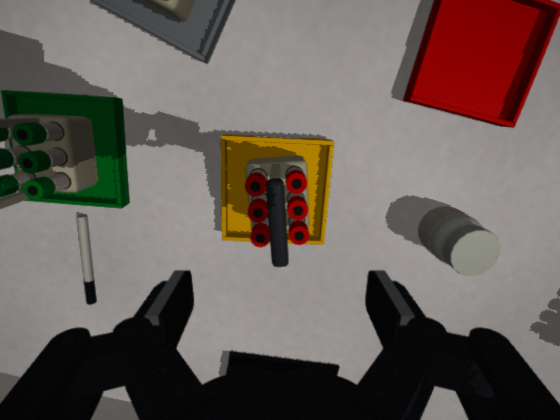

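Run:
```python
from h import *
import pickle
s,p=pickle.load(open("pics/w7.pkl","rb"))
P=wplane(p,s,[[275,180],[280,265]],.132)*1000; d=P[1]-P[0]
a=np.degrees(np.arctan2(d[1],d[0])); c=P.mean(0); print(c,np.hypot(*d[:2]),a)
Q=wplane(p,s,[[221,137],[333,140],[222,239],[326,243]],.022)*1000; print("ytray",Q.round(1),Q.mean(0))
rel([(c[0],c[1],131,a)])
```

```text
[640.0111585  137.50975732 132.        ] 70.98680385516695 18.153236943563122
ytray [[599.7  63.4  22. ]
 [571.5 179.9  22. ]
 [715.4  88.5  22. ]
 [688.1 209.6  22. ]] [643.65524165 135.33354936  22.        ]
clk 21.4 tcp [636.3 137.7 233.2] zang 15.0 q [ 0.21  0.55  0.4   1.42 -0.   -0.05] F [0.5 0.5 0.9] w 85.6 tilt -1.0
(np.float64(640.0111584965473), np.float64(137.50975731784382), 131, np.float64(18.153236943563122)) -> [102.2  -1.1   3.6] spin -0.055
```

>>> servo_tool(steps=[[[20,-1,2],-0.05],[[45,-1,3],-0.05],[[70,-1,3],-0.05],[[90,-1,3],-0.05],[[99,-1,3],-0.05],[[102,-1,3],-0.05],[[102,-1,3],-0.05]])

```text
clock: 22.15
tcp_pos: [0.6397, 0.1374, 0.1315]
tool_rot: [-0.244, 1.556, 0.244]
wrist_force: [-0.7, 0.2, 0.2]
gripper_width: 0.0853
```

>>> servo_tool(steps=[[[0,0,0],0],[[0,0,0],0],[[0,0,0],0],[[0,0,0],0],[[0,0,0],0],[[0,0,0],0],[[0,0,0],0]], grip=-1)

```text
clock: 22.85
tcp_pos: [0.6394, 0.138, 0.1311]
tool_rot: [-0.245, 1.557, 0.245]
wrist_force: [-0.8, -0.9, 4.6]
gripper_width: 0.0134
```

Run:
```python
from h import *
rel([(446,302,200,2),(446,302,133,2)])
```

```text
clk 22.9 tcp [639.4 138.  131.1] zang 17.9 q [ 0.21  0.58  0.19  1.18 -0.   -0.1 ] F [-0.8 -0.9  4.6] w 13.4 tilt -1.0
(446, 302, 200, 2) -> [ -68.9  215.5 -133.7] spin 0.277
(446, 302, 133, 2) -> [  -1.9  215.5 -133.7] spin 0.277
```

>>> servo_tool(steps=[[[-15,0,0],0],[[-45,0,0],0],[[-65,5,-3],0.02],[[-72,25,-15],0.07],[[-72,58,-36],0.13],[[-72,92,-57],0.19],[[-72,126,-78],0.24],[[-72,160,-99],0.277]])

```text
clock: 23.65
tcp_pos: [0.4945, 0.2606, 0.2025]
tool_rot: [-0.026, 1.571, 0.026]
wrist_force: [0.7, 0.1, -3.0]
gripper_width: 0.0133
```

Run:
```python
from h import *
rel([(446,302,200,2),(446,302,133,2)])
```

```text
clk 23.6 tcp [494.5 260.6 202.5] zang 1.9 q [0.48 0.35 0.02 1.24 0.   0.45] F [ 0.7  0.1 -3. ] w 13.3 tilt -1.0
(446, 302, 200, 2) -> [  2.5  43.  -47.1] spin -0.002
(446, 302, 133, 2) -> [ 69.5  43.  -47.1] spin -0.002
```

>>> servo_tool(steps=[[[0,22,-25],0],[[3,37,-41],0],[[14,43,-47],0],[[33,43,-47],0],[[49,43,-47],0],[[61,43,-47],0],[[67,43,-47],0],[[69,43,-47],0]])

```text
clock: 24.45
tcp_pos: [0.4475, 0.3008, 0.1332]
tool_rot: [-0.028, 1.571, 0.027]
wrist_force: [-0.3, 0.2, -2.6]
gripper_width: 0.0131
```

>>> servo_tool(steps=[[[0.7,0,0],0],[[1.4,0,0],0],[[1.8,0,0],0],[[1.8,0,0],0]])

```text
clock: 24.85
tcp_pos: [0.4477, 0.3013, 0.1324]
tool_rot: [-0.027, 1.57, 0.028]
wrist_force: [-0.1, -0.3, -3.1]
gripper_width: 0.0129
```

Run:
```python
from h import *
rel([(446,302,131,2)]);wlook("w8")
```

```text
clk 24.9 tcp [447.7 301.3 132.4] zang 2.0 q [ 0.59  0.35 -0.17  1.06 -0.    0.56] F [-0.1 -0.3 -3.1] w 12.9 tilt -1.0
(446, 302, 131, 2) -> [ 1.4  0.8 -1.6] spin 0.0
```

View pics/w8.png

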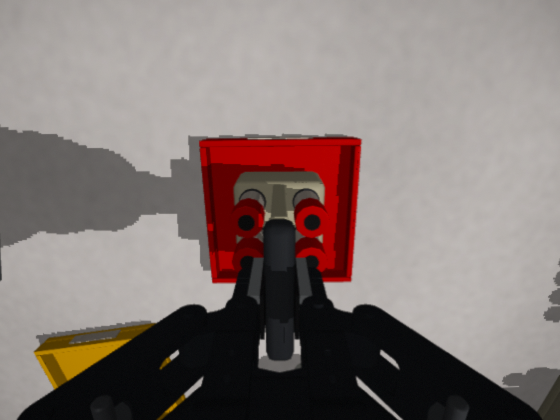

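Red sits centred and square in the red tray (rim corners at about (201,141) and (360,140)). Lower to contact.

>>> servo_tool(steps=[[[0.7,0,0],0],[[1.4,0,0],0],[[1.9,0,0],0],[[1.9,0,0],0]])

```text
clock: 25.3
tcp_pos: [0.4477, 0.3013, 0.1311]
tool_rot: [-0.027, 1.57, 0.028]
wrist_force: [-4.3, -2.6, 11.0]
gripper_width: 0.0131
```

>>> servo_tool(steps=[[[0,0,0],0],[[0,0,0],0],[[0,0,0],0],[[0,0,0],0],[[-10,0,0],0],[[-45,0,0],0],[[-85,0,0],0],[[-105,0,0],0]], grip=1)

```text
clock: 26.1
tcp_pos: [0.4481, 0.3016, 0.2392]
tool_rot: [-0.026, 1.567, 0.029]
wrist_force: [0.5, 0.8, -0.6]
gripper_width: 0.0856
```

Run:
```python
from h import *
rel([(457.2,-15.3,237,-12.8)])
```

```text
clk 26.1 tcp [448.1 301.6 239.2] zang 2.0 q [ 0.59  0.3   0.04  1.31 -0.    0.56] F [ 0.5  0.8 -0.6] w 85.6 tilt -1.0
(457.2, -15.3, 237, -12.8) -> [   2.2 -317.    -2.1] spin 0.259
```

>>> servo_tool(steps=[[[0,-40,0],0.05],[[0,-90,-1],0.1],[[0,-140,-1],0.15],[[0,-190,-1],0.2],[[0,-240,-2],0.259],[[0,-285,-2],0.259],[[2,-312,-2],0.259],[[2,-317,-2],0.259]])

```text
clock: 26.9
tcp_pos: [0.4565, -0.0183, 0.2339]
tool_rot: [0.178, 1.563, -0.179]
wrist_force: [-0.2, -0.1, 0.5]
gripper_width: 0.0857
```

Run:
```python
from h import *
rel([(457.2,-15.3,131,-12.8)]);wlook("w9")
```

```text
clk 26.9 tcp [456.5 -18.3 233.9] zang -13.0 q [-0.04  0.13 -0.19  1.26 -0.    0.19] F [-0.2 -0.1  0.5] w 85.7 tilt -1.0
(457.2, -15.3, 131, -12.8) -> [102.9   3.1  -0. ] spin -0.004
```

View pics/w9.png

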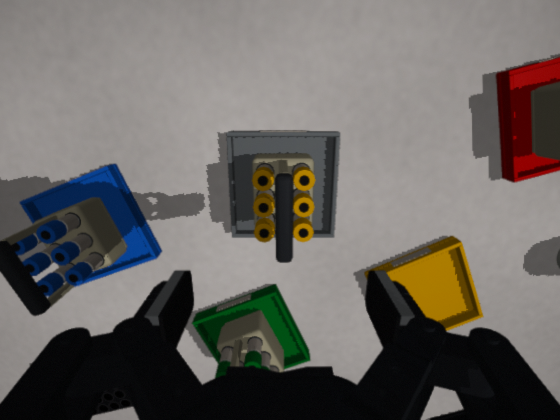

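>>> servo_tool(steps=[[[20,2,0],0],[[45,2.5,0],0],[[70,2.5,0],0],[[90,2.5,0],0],[[100,2.5,0],0],[[103,2.5,0],0],[[103,2.5,0],0]])

```text
clock: 27.65
tcp_pos: [0.4575, -0.0129, 0.1307]
tool_rot: [0.175, 1.563, -0.175]
wrist_force: [0.8, -0.2, -0.3]
gripper_width: 0.085
```

>>> servo_tool(steps=[[[0,0,0],0],[[0,0,0],0],[[0,0,0],0],[[0,0,0],0],[[0,0,0],0],[[0,0,0],0],[[0,0,0],0]], grip=-1)

```text
clock: 28.35
tcp_pos: [0.4573, -0.0134, 0.1304]
tool_rot: [0.176, 1.563, -0.176]
wrist_force: [0.8, -1.2, 4.5]
gripper_width: 0.013
```

Run:
```python
from h import *
rel([(643,136,200,13),(643,136,133,13)])
```

```text
clk 28.4 tcp [457.3 -13.4 130.4] zang -12.8 q [-0.03  0.19 -0.38  1.   -0.    0.19] F [ 0.8 -1.2  4.5] w 13.0 tilt -1.0
(643, 136, 200, 13) -> [-69.6 186.8 147.9] spin -0.451
(643, 136, 133, 13) -> [ -2.6 186.8 147.9] spin -0.451
```

>>> servo_tool(steps=[[[-15,0,0],0],[[-45,0,0],0],[[-66,5,4],-0.05],[[-74,25,20],-0.15],[[-74,53,42],-0.25],[[-74,83,66],-0.35],[[-74,113,90],-0.45],[[-74,140,111],-0.451]])

```text
clock: 29.15
tcp_pos: [0.5974, 0.1, 0.2036]
tool_rot: [-0.181, 1.564, 0.182]
wrist_force: [0.8, -1.0, -3.0]
gripper_width: 0.0131
```

Run:
```python
from h import *
rel([(643,136,200,13),(643,136,133,13)])
```

```text
clk 29.1 tcp [597.4 100.  203.6] zang 13.3 q [ 0.17  0.45  0.17  1.29  0.   -0.07] F [ 0.8 -1.  -3. ] w 13.1 tilt -1.0
(643, 136, 200, 13) -> [ 3.6 24.6 52.6] spin 0.004
(643, 136, 133, 13) -> [70.6 24.6 52.6] spin 0.004
```

>>> servo_tool(steps=[[[0,13,28],0],[[3,22,46],0],[[14,24,52],0],[[33,24,52],0],[[49,24,52],0],[[61,24,52],0],[[67,24,52],0],[[69,24,52],0]])

```text
clock: 29.95
tcp_pos: [0.6413, 0.1334, 0.1347]
tool_rot: [-0.178, 1.564, 0.178]
wrist_force: [-0.3, 0.4, -1.8]
gripper_width: 0.0126
```

>>> servo_tool(steps=[[[0.7,0,0],0],[[1.4,0,0],0],[[1.8,0,0],0],[[1.8,0,0],0]])

```text
clock: 30.35
tcp_pos: [0.6419, 0.1337, 0.1337]
tool_rot: [-0.178, 1.563, 0.178]
wrist_force: [0.6, 0.1, -2.4]
gripper_width: 0.0133
```

Run:
```python
from h import *
rel([(643,136,130,13)]);wlook("w10")
```

```text
clk 30.4 tcp [641.9 133.7 133.7] zang 13.0 q [ 0.21  0.58  0.2   1.19 -0.   -0.02] F [ 0.6  0.1 -2.4] w 13.3 tilt -1.0
(643, 136, 130, 13) -> [3.7 2.  1.6] spin 0.0
```

View pics/w10.png

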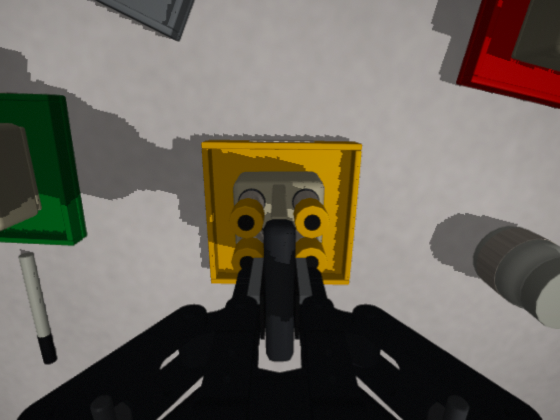

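Yellow is centred and square in the yellow tray. Lower to contact.

>>> servo_tool(steps=[[[0.7,1,0],0],[[1.4,1,0],0],[[2,1,0],0],[[2,1,0],0]])

```text
clock: 30.8
tcp_pos: [0.6415, 0.1347, 0.1313]
tool_rot: [-0.178, 1.564, 0.178]
wrist_force: [-0.1, 0.1, -2.5]
gripper_width: 0.0133
```

>>> servo_tool(steps=[[[0.6,0,0],0],[[1.2,0,0],0],[[1.2,0,0],0]])

```text
clock: 31.1
tcp_pos: [0.6417, 0.1346, 0.1304]
tool_rot: [-0.178, 1.563, 0.178]
wrist_force: [-0.9, 0.3, 0.8]
gripper_width: 0.0131
```

>>> servo_tool(steps=[[[0.3,0,0],0],[[0.3,0,0],0],[[0.3,0,0],0]])

```text
clock: 31.4
tcp_pos: [0.6417, 0.1346, 0.1304]
tool_rot: [-0.178, 1.563, 0.178]
wrist_force: [-1.4, -2.4, 5.7]
gripper_width: 0.0131
```

>>> servo_tool(steps=[[[0,0,0],0],[[0,0,0],0],[[0,0,0],0],[[0,0,0],0],[[-10,0,0],0],[[-45,0,0],0],[[-85,0,0],0],[[-115,0,0],0]], grip=1)

```text
clock: 32.2
tcp_pos: [0.6416, 0.1347, 0.2482]
tool_rot: [-0.178, 1.561, 0.179]
wrist_force: [1.1, -0.4, 0.2]
gripper_width: 0.0854
```

>>> servo_tool(steps=[[[-10,0,-40],0],[[-20,0,-80],0],[[-30,0,-120],0],[[-40,0,-160],0],[[-40,0,-200],0],[[-40,0,-230],0],[[-40,0,-240],0],[[-40,0,-240],0]])

```text
clock: 33.0
tcp_pos: [0.4072, 0.0805, 0.286]
tool_rot: [-0.178, 1.562, 0.178]
wrist_force: [0.2, 0.9, -0.1]
gripper_width: 0.0854
```

Run:
```python
from h import *
rel([])
t=robot.snapshot("top"); s=robot.snapshot("scene")
for c in C:
    for d in robot.tip_of("rack_%s_mid"%c,t)[:1]+robot.tip_of("rack_%s_mid"%c,s)[:1]: pass
    for n,p in(("top",t),("scene",s)):
        for L,z in(("rack_%s_mid"%c,.071),("tray_%s"%c,0)):
            for d in robot.tip_of(L,p)[:1]: print(n,L,round(d["score"],2),plane(p,rc(d["centre"]),z)[0].round(3))
for n,p in(("top",t),("scene",s)):
    for d in robot.tip_of("pot",p)[:1]: print("pot",plane(p,rc(d["centre"]),0)[0].round(3))
a=np.hstack([cv2.resize(t["image"][120:300,130:450],(800,450)),])
cv2.imwrite("pics/ft.png",a[:,:,::-1]); cv2.imwrite("pics/fs.png",s["image"][:,:,::-1])
```

```text
clk 33.0 tcp [407.2  80.5 286. ] zang 13.0 q [ 0.2   0.03 -0.16  1.38  0.   -0.03] F [ 0.2  0.9 -0.1] w 85.4 tilt -1.0
top rack_red_mid 0.96 [0.441 0.299 0.071]
top tray_red 0.63 [0.444 0.305 0.   ]
scene rack_red_mid 0.95 [0.445 0.306 0.071]
scene tray_red 0.86 [0.453 0.291 0.   ]
top rack_blue_mid 0.69 [ 0.462 -0.258  0.071]
top tray_blue 0.72 [0.645 0.138 0.   ]
scene rack_blue_mid 0.55 [ 0.469 -0.266  0.071]
scene tray_blue 0.58 [ 0.46 -0.26  0.  ]
top rack_yellow_mid 0.84 [0.645 0.127 0.071]
top tray_yellow 0.69 [0.632 0.141 0.   ]
scene rack_yellow_mid 0.65 [0.651 0.125 0.071]
scene tray_yellow 0.83 [0.643 0.148 0.   ]
top rack_green_mid 0.83 [ 0.668 -0.109  0.071]
top tray_green 0.67 [ 0.659 -0.1    0.   ]
scene rack_green_mid 0.67 [ 0.665 -0.102  0.071]
scene tray_green 0.72 [ 0.657 -0.103  0.   ]
pot [0.637 0.352 0.   ]
pot [0.649 0.34  0.   ]
```

View pics/ft.png

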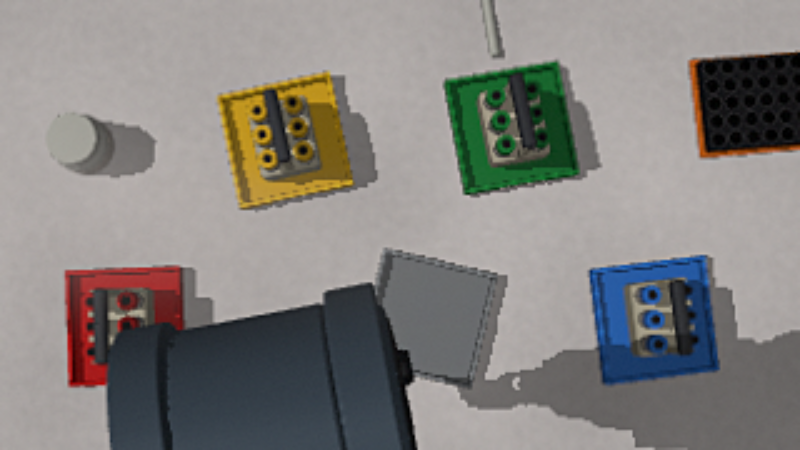

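View pics/fs.png

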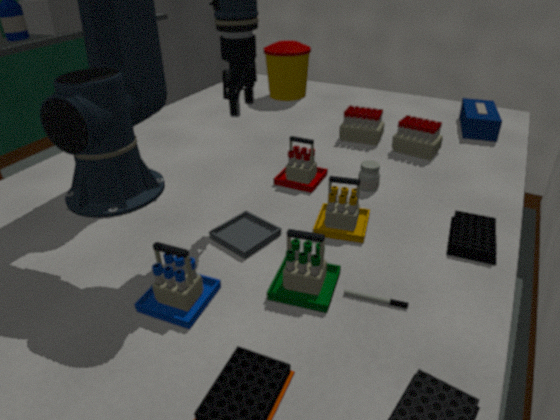

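All four carriers are upright in the matching trays, the grey tray at (245,233) is empty, the jar at (370,175) hasn't moved, and the arm is clear.

Run:
```python
from workcell import robot
print(robot.close_job())
```

```text
the job is handed in; nothing more can be done
None
```

All four carriers now stand upright in the trays matching their caps, and I handed the job in at about 33 s on the robot clock.

I moved yellow to the grey tray first. Then blue, green and red each went into their own tray, and finally yellow went from grey to the yellow tray. I gripped each carrier by its handle bar with 50 N. Each was lowered until the wrist force showed contact, at most about 11 N, and then released.

**Last checks:**
- **Carriers:** the final scene and top pictures show all four upright, and clear of the tray rims where visible. In the top picture the arm partly hides the red tray, but the scene picture shows it clearly.
- **Grey tray and jar:** the grey tray is empty and the jar is where it started.
- **Arm:** the open gripper is well clear of everything.
- **Networks:** their carrier and tray centres agreed to within about 20 mm. The one exception was "tray_blue" in the top picture, which came back at the yellow tray's position. The pictures and the other camera show that is a false report.

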